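Unstack the polishing film plates into their stands

TASK

Take the two stacks of film plates apart and lay each plate flat, lengthwise, film side up, in the stand whose end bars or posts have its colour. The yellow one has spring clips: press its plate straight down until it lies flat on the floor of the stand under both clips. Leave all four plates lying still and do not push or knock over the two wash bottles.

Things in the scene. Friction and masses are not known exactly. Their poses are not given: they have to be found in the camera images.
- plate_red: Loose film plate: flat aluminium block 100 mm long (x), 46 mm wide (y), 16 mm thick (z), about 0.16 kg, whole top covered in red film. Origin: centre of its underside. Either end may point either way; grip across the 46 mm. Starts as the lower plate of a stack, on the table, length roughly along world x.
- plate_blue: Loose film plate: flat aluminium block 100 mm long (x), 46 mm wide (y), 16 mm thick (z), about 0.16 kg, whole top covered in blue film. Origin: centre of its underside. Either end may point either way; grip across the 46 mm. Starts as the upper plate of a stack, crosswise on the red or the yellow plate (either).
- plate_green: Loose film plate: flat aluminium block 100 mm long (x), 46 mm wide (y), 16 mm thick (z), about 0.16 kg, whole top covered in green film. Origin: centre of its underside. Either end may point either way; grip across the 46 mm. Starts as the upper plate of a stack, crosswise on the red or the yellow plate (either).
- plate_yellow: Loose film plate: flat aluminium block 100 mm long (x), 46 mm wide (y), 16 mm thick (z), about 0.16 kg, whole top covered in yellow film. Origin: centre of its underside. Either end may point either way; grip across the 46 mm. Starts as the lower plate of a stack, on the table, length roughly along world x.
- stand_red: Fixed white stand with two red end bars. Base 132 mm (x) by 66 mm (y), flat floor 10 mm above the origin (centre of underside). Bars stand 112 mm apart inside, white corner lips 58 mm apart inside across y; all rise 6 mm above the floor. Long sides are open for fingers over the middle 72 mm. A seated plate has its origin 10 mm above the stand's.
- stand_blue: Fixed white stand with two blue end bars. Base 132 mm (x) by 66 mm (y), flat floor 10 mm above the origin (centre of underside). Bars stand 112 mm apart inside, white corner lips 58 mm apart inside across y; all rise 6 mm above the floor. Long sides are open for fingers over the middle 72 mm. A seated plate has its origin 10 mm above the stand's.
- stand_green: Fixed white stand with two green end bars. Base 132 mm (x) by 66 mm (y), flat floor 10 mm above the origin (centre of underside). Bars stand 112 mm apart inside, white corner lips 58 mm apart inside across y; all rise 6 mm above the floor. Long sides are open for fingers over the middle 72 mm. A seated plate has its origin 10 mm above the stand's.
- stand_yellow: Fixed white stand, yellow posts and steel spring clips at both ends of x. Base 140 x 66 mm (x, y); origin: centre of underside; floor, and a seated plate's origin, 10 mm above it. Clips slide apart along x on springs: 110 mm apart at their tops (45 mm up), sloping in to 95 mm at the noses (29 mm up). Push the plate down between them with 3 to 8 N; the noses snap over its ends. Long sides open.
- bottle_left: Bystander: clear wash bottle with white cap and spout, 56 mm across, 160 mm tall, standing at the left (+y) of the work. Origin: centre of its underside.
- bottle_right: Bystander: clear wash bottle with white cap and spout, 56 mm across, 160 mm tall, standing at the right (-y) of the work. Origin: centre of its underside.
Not all that is in view belongs to the job. What is shaped like the plate_green but orange or purple is not meant.

How it is judged (in metres and radians):
At the end, for the whole second after the job is handed in: Each plate lies in the stand of its own colour: centres within 12 mm, underside less than 2.5 mm above the stand's floor (yellow: so under its clips), long axes within 0.2 rad either way round, film up, tilt under 0.06 rad, at rest (20 mm/s, 0.2 rad/s) (horizontal distance between plate_red and stand_red below 0.012 m and z of plate_red in the frame of stand_red between 0.007 and 0.0125 m and angle between the x axis of plate_red and the x axis of stand_red, either way round below 0.2 rad and angle between each of plate_red, plate_blue, plate_green, plate_yellow's own z axis and vertical below 0.06 rad and linear speed of each of plate_red, plate_blue, plate_green, plate_yellow below 0.02 m/s and angular speed of each of plate_red, plate_blue, plate_green, plate_yellow below 0.2 rad/s and horizontal distance between plate_blue and stand_blue below 0.012 m and z of plate_blue in the frame of stand_blue between 0.007 and 0.0125 m and angle between the x axis of plate_blue and the x axis of stand_blue, either way round below 0.2 rad and horizontal distance between plate_green and stand_green below 0.012 m and z of plate_green in the frame of stand_green between 0.007 and 0.0125 m and angle between the x axis of plate_green and the x axis of stand_green, either way round below 0.2 rad and horizontal distance between plate_yellow and stand_yellow below 0.012 m and z of plate_yellow in the frame of stand_yellow between 0.007 and 0.0125 m and angle between the x axis of plate_yellow and the x axis of stand_yellow, either way round below 0.2 rad); the robot touches nothing.
It fails at once if the left wash bottle is pushed more than 30 mm or tipped over (distance of bottle_left from where it was at the start of the episode above 0.03 m or angle between bottle_left's own z axis and vertical above 0.4 rad).
It fails at once if the right wash bottle is pushed more than 30 mm or tipped over (distance of bottle_right from where it was at the start of the episode above 0.03 m or angle between bottle_right's own z axis and vertical above 0.4 rad).
It also fails if it takes over 99 s, if anything falls off the work surface, if the arm or the gripper's body presses on something with over 40 N, if the wrist force passes 120 N, or if a joint passes its speed limit or range.

ROBOT

A 7-joint arm with a two-finger parallel gripper is mounted at the origin on the work surface. World frame = base frame: x ahead of the robot, y to its left, z up, the work surface at z = 0. Lengths are in m, angles in degrees, forces in N, time in s.
With the tool pointing down it reaches from about 0.35 to 0.775 m from the base axis. Payload 3.1 kg.
Tool frame: the origin (TCP) lies on the centre line of the jaws, within the pads' length; the fingertips stand 17 mm ahead of it and the grasp point (between the pads) lies 2 mm behind it (robot.tip_reach is the distance from the TCP to the fingertips, in m); z points along the fingers, y is the line along which they close (so a half turn about z gives the same grasp; the last joint's range is limited). The gripper opens to 85 mm and grips with 20 to 120 N. Pads are 22 mm wide; open, the fingers measure 114 mm over their backs; the gripper's body (76 mm by 85 mm) begins 54 mm behind the grasp point. The pads swing forward as they close: fully open they stand 13 mm farther back than shut.
Start: joints at [64.647, 17.813, 0.802, 86.603, -0.252, 75.585, -1.558], TCP at [0.215, -0.506, 0.248] pointing down, gripper open.
Joint ranges: [-154.91, 154.91], [-16.99, 109.72], [-72.82, 74.43], [7.12, 147.25], [-82.49, 262.49], [11.32, 116.49], [-174.64, 174.64]. Speed limits (degrees/s): [159.86, 159.86, 180, 180, 180, 180, 180].

INTERFACE

Orientations are given as [roll, pitch, yaw] about the fixed x, y, z axes, in that order (R = Rz(yaw) Ry(pitch) Rx(roll)).
In Python, from station import robot, fingers, vision, workorder, recognise gives the robot as it stands. Calls block until the motion is done:
- robot.move_to(position, orientation): joint-space move of the TCP to a pose.
- robot.line_to(position, orientation=None, velocity=0.15, f_stop=None): straight line of the TCP; orientation=None keeps the orientation; velocity is the mean speed in m/s. With f_stop (N) it stops when the force on the tool has changed by that much, and returns True; else False.
- robot.move_j(angles): joint-space move.
- fingers.gripper_to(opening, force=None): opening from 0.0 (shut) to 1.0 (fully open); force is the grip in N (None keeps the last); returns when the fingers have stopped.
- robot.pause(seconds).
- robot.inverse_kinematics(position, orientation): joint angles nearest the present ones, or None.
- vision.grab_frame(name): name is "scene" or "top" or "wrist"; returns the picture (384x512x3 uint8, red, green, blue); there is no depth.
- vision.calibration(name): a dict with "mtx" (3x3 intrinsics, pixels), "extrinsics" (4x4, takes a point from world to camera coordinates); the wrist camera has in their place "T_tool_cam" (4x4, takes a point from camera to tool coordinates, whose origin is the TCP and whose axes are the flange's). Camera axes: x right, y up, looking along -z (the intrinsics and any distortion apply to the point x, -y, -z); pixel columns grow to the right and rows downward; lengths in m; the calibration is good to about 2 mm. The wrist camera is an equidistant fisheye: a pixel r from the principal point sees the ray r / f radians off the axis. A picture is of the moment at which its call begins: read the wrist's pose just before it. calibration takes no time and is no camera call.
A pose or a line that the arm cannot do raises robot.PlanningError and nothing moves.
- workorder.close_job(): hands the job in; it is judged then, once.
Trained networks look in the newest picture that a camera, given by its name, has taken for a name from the list of things; names that differ only in an ending like _2 or _b are one class to them, and where a whole thing is asked for, a point or a joint stands for the part that bears it (a point fixed in the world has none). Each returns a list of dicts, best first, with "p" (0 to 1); they miss things now and then, are a little off and sometimes report something else, mostly with a low value. They report only what shows in the picture. A call takes as long as a camera call. They do not tell look-alikes from the thing itself.
- recognise(label, camera): "rect" ([centre column, centre row, width, height] in pixels, round what is visible of it).
Readings, each from a call of its own:
- robot.current_time_s(): time.
- robot.current_joint_positions(): joint angles.
- robot.current_dq(): joint speeds.
- robot.current_joint_torque(): joint torques, N m.
- robot.current_tool_pos(): TCP position.
- robot.current_eef_rot(): TCP orientation.
- robot.current_contact_force(): force on the tool from outside, world axes, zero at the start.
- robot.current_torque(): the same for the moment, N m.
- robot.current_finger_gap(): opening from 0.0 (shut) to 1.0 (fully open).
- robot.current_gripper_force(): force on a finger pad.
Only numpy, scipy, OpenCV 4.12 (cv2) and the standard library are available. Lean on these libraries where they do the work, as an engineer would, in place of code of your own. Each camera call takes 0.05 s, during which the arm holds its last target. There are 200 camera calls.

## Working session

There is one attempt and no reset: what is moved stays moved. The work goes in short steps, each a Python script; the robot and the scene stay as the last script left them, time stands still between calls to the robot, and variables do not carry over. Pictures are saved under pics/ and viewed, at most 14 in all, crops included, and the job is handed in when it is done.

```bash
ls; mkdir -p pics; python3 - <<'E'
from station import robot, fingers, vision, workorder, recognise
import cv2,numpy as np
for n in ("scene","top"):
    im=vision.grab_frame(n); cv2.imwrite(f"pics/{n}0.png",cv2.resize(im[:,:,::-1],(800,600),interpolation=cv2.INTER_CUBIC))
    c=vision.calibration(n); print(n,np.round(c["mtx"],1).tolist(),np.round(c["extrinsics"],3).tolist(),[k for k in c])
    for l in ["plate_red","plate_blue","plate_green","plate_yellow","stand_red","stand_blue","stand_green","stand_yellow","bottle_left"]:
        print(l,[(np.round(d["rect"],0).tolist(),round(d["p"],2)) for d in recognise(l,n)[:3]])
c=vision.calibration("wrist");print(c)
print(robot.current_eef_rot(),robot.current_tool_pos(),robot.current_time_s())
E
```

```text
pics
scene [[419.1, 0.0, 256.3], [0.0, 419.1, 187.9], [0.0, 0.0, 1.0]] [[0.143, 0.99, -0.01, -0.078], [-0.532, 0.085, 0.843, 0.212], [0.835, -0.116, 0.538, -1.624], [0.0, 0.0, 0.0, 1.0]] ['mtx', 'extrinsics']
plate_red [([308.0, 201.0, 14.0, 8.0], 0.73)]
plate_blue [([202.0, 194.0, 34.0, 15.0], 0.75)]
plate_green [([312.0, 168.0, 32.0, 11.0], 0.79), ([307.0, 186.0, 31.0, 20.0], 0.78), ([252.0, 193.0, 13.0, 21.0], 0.69)]
plate_yellow [([200.0, 206.0, 22.0, 17.0], 0.77)]
stand_red [([221.0, 239.0, 30.0, 38.0], 0.69)]
stand_blue [([166.0, 248.0, 32.0, 42.0], 0.74)]
stand_green [([364.0, 222.0, 41.0, 33.0], 0.56), ([377.0, 166.0, 25.0, 44.0], 0.36)]
stand_yellow [([292.0, 230.0, 38.0, 45.0], 0.73)]
bottle_left [([378.0, 168.0, 23.0, 38.0], 0.94)]
top [[352.9, 0.0, 255.7], [0.0, 352.9, 194.6], [0.0, 0.0, 1.0]] [[-0.014, -1.0, 0.002, -0.012], [0.996, -0.013, 0.084, -0.493], [-0.084, 0.003, 0.996, -0.932], [0.0, 0.0, 0.0, 1.0]] ['mtx', 'extrinsics']
plate_red [([190.0, 211.0, 16.0, 38.0], 0.71)]
plate_blue [([306.0, 211.0, 35.0, 20.0], 0.69), ([306.0, 208.0, 27.0, 41.0], 0.17)]
plate_green 
[... 343 characters left out ...]
_yellow [([222.0, 135.0, 28.0, 53.0], 0.73)]
bottle_left [([98.0, 220.0, 39.0, 23.0], 0.66)]
{'mtx': array([[297.31863964,   0.        , 253.530609  ],
       [  0.        , 297.31863964, 191.72797858],
       [  0.        ,   0.        ,   1.        ]]), 'T_tool_cam': array([[ 5.63180464e-04,  9.52708968e-01,  3.03883704e-01,
         7.81272260e-02],
       [ 9.99999743e-01, -6.71106721e-04,  2.50717859e-04,
        -1.24809959e-03],
       [ 4.42799549e-04,  3.03883485e-01, -9.52709101e-01,
        -1.24085128e-01],
       [ 0.00000000e+00,  0.00000000e+00,  0.00000000e+00,
         1.00000000e+00]])}
[1.79996862e+02 3.31502853e-05 2.29685296e+01] [ 0.21463352 -0.50642198  0.24832468] 1.0
```

View pics/top0.png

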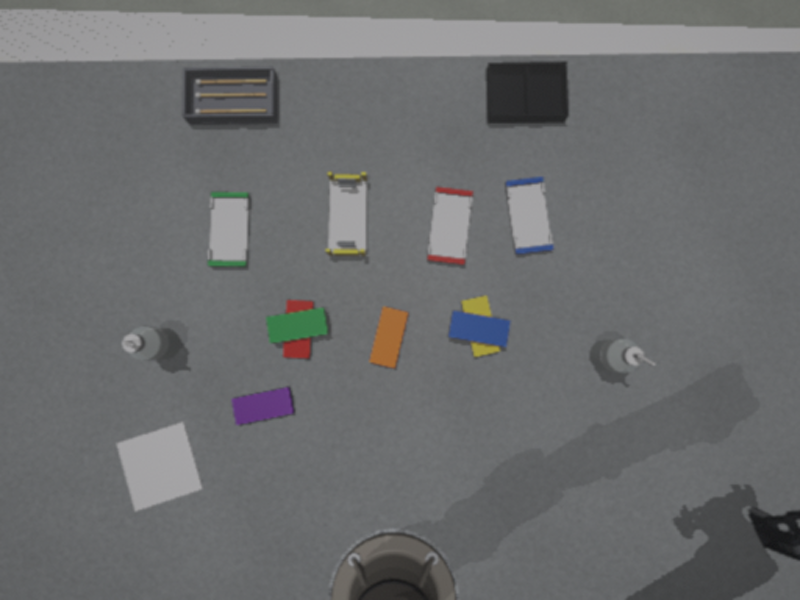

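View pics/scene0.png

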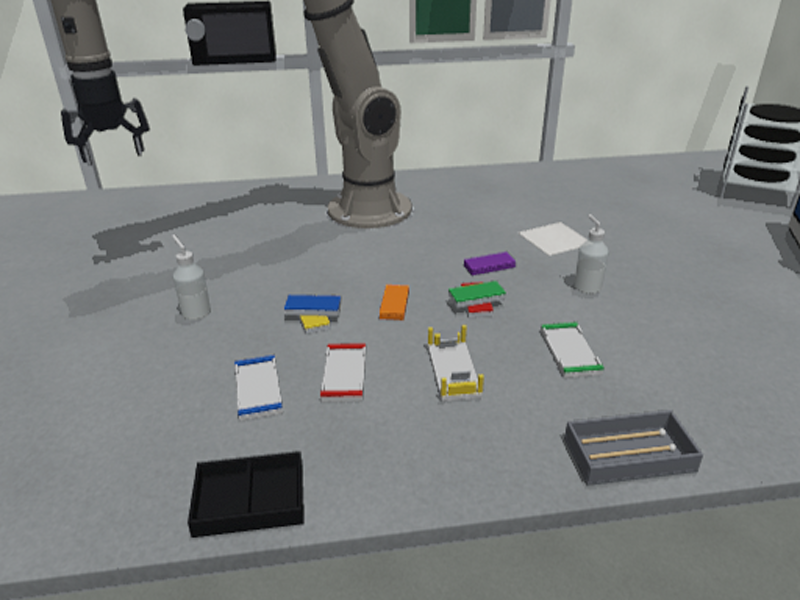

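The top view shows green on red at (298,326) and blue on yellow at (480,328). The stands are green (229,230), yellow (347,215), red (451,227) and blue (530,216). The orange and purple plates are decoys. Next I'll measure with the wrist camera from two places.

```bash
cat > lib.py <<'E'
from station import robot, fingers, vision, workorder, recognise
import cv2, numpy as np
from scipy.spatial.transform import Rotation as R
C=vision.calibration("wrist")
HUE={"red":(170,10),"orange":(8,19),"yellow":(22,35),"green":(45,85),"blue":(100,128),"purple":(130,160)}
def shot(name=None):
    p=np.array(robot.current_tool_pos()); r=R.from_euler("xyz",robot.current_eef_rot(),degrees=True)
    im=vision.grab_frame("wrist")
    if name: cv2.imwrite(f"pics/{name}.png",cv2.resize(im[:,:,::-1],(800,600),interpolation=cv2.INTER_CUBIC))
    T=np.eye(4);T[:3,:3]=r.as_matrix();T[:3,3]=p
    return im,T@C["T_tool_cam"]
def rays(px,T):
    px=np.atleast_2d(np.asarray(px,float)); m=C["mtx"]
    d=(px-m[:2,2])/m[0,0]; th=np.linalg.norm(d,axis=1,keepdims=True); u=d/np.maximum(th,1e-9)
    v=np.hstack([u[:,:1]*np.sin(th),-u[:,1:]*np.sin(th),-np.cos(th)])
    return v@T[:3,:3].T
def at_z(px,T,z):
    v=rays(px,T); o=T[:3,3]
    return (o+v*((z-o[2])/v[:,2:]))[:,:2]
def project(P,T):
    q=(np.atleast_2d(P)-T[:3,3])@T[:3,:3]; v=np.c_[q[:,0],-q[:,1]]; rho=np.linalg.norm(v,axis=1,keepdims=True)
    return C["mtx"][:2,2]+C["mtx"][0,0]*v/rho*np.arctan2(rho,-q[:,2:])
def tri(px1,T1,px2,T2):
    a,b=rays(px1,T1)[0],rays(px2,T2)[0]
    s=np.linalg.lstsq(np.c_[a,-b],T2[:3,3]-T1[:3,3],rcond=None)[0]
    return (T1[:3,3]+a*s[0]+T2[:3,3]+b*s[1])/2
def mask(im,col,smin=90,vmin=50):
    h,s,v=cv2.split(cv2.cvtColor(im,cv2.COLOR_RGB2HSV)); lo,hi=HUE[col]
    k=((h>=lo)&(h<=hi)) if lo<=hi else ((h>=lo)|(h<=hi))
    return (k&(s>=smin)&(v>=vmin)).astype(np.uint8)
def blobs(im,col,amin=15,**k):
    n,lab,st,ce=cv2.connectedComponentsWithStats(mask(im,col,**k))
    o=[(int(st[i,4]),ce[i],lab==i) for i in range(1,n) if st[i,4]>=amin]
    return sorted(o,key=lambda t:-t[0])
def rect_w(m,T,z):
    "min-area rectangle of a mask's outline on the plane z: centre, angle of long side (deg), long, short"
    c=max(cv2.findContours(m.astype(np.uint8),cv2.RETR_EXTERNAL,cv2.CHAIN_APPROX_NONE)[0],key=len)[:,0]
    b=cv2.boxPoints(cv2.minAreaRect((at_z(c,T,z)*1e3).astype(np.float32)))/1e3
    e=[b[1]-b[0],b[2]-b[1]]; L=[np.linalg.norm(x) for x in e]; l=e[int(L[1]>L[0])]
    return b.mean(0),np.degrees(np.arctan2(l[1],l[0])),max(L),min(L)
E
python3 - <<'E'
from lib import *
import pickle
S=[]
for i,(x,y) in enumerate([(0.55,0.1),(0.55,-0.12)]):
    robot.move_to([x,y,0.30],[180,0,0]); robot.pause(.2)
    im,T=shot(f"w{i}"); S.append((im,T))
    print(i,robot.current_tool_pos(),robot.current_joint_positions())
    for c in HUE:
        print(c,[(a,np.round(p).tolist(),np.round(at_z(p,T,.016)[0],3).tolist()) for a,p,_ in blobs(im,c)][:7])
    for l in ["plate_red","plate_blue","plate_green","plate_yellow","stand_red","stand_blue","stand_green","stand_yellow"]:
        print(l,[(np.round(d["rect"],0).tolist(),round(d["p"],2)) for d in recognise(l,"wrist")[:3]])
pickle.dump(S,open("S.pkl","wb")); print(robot.current_time_s())
E
```

```text
0 [0.55011565 0.09941777 0.29992309] [  17.42952744   22.67343294  -42.46018502   78.28239115   15.15417158
   84.78517085 -114.21739341]
red [(466, [213.0, 195.0], [0.492, 0.159]), (388, [214.0, 242.0], [0.416, 0.161]), (254, [386.0, 145.0], [0.571, -0.095]), (253, [399.0, 65.0], [0.691, -0.111]), (44, [313.0, 201.0], [0.483, 0.013]), (27, [302.0, 223.0], [0.449, 0.027]), (24, [334.0, 219.0], [0.454, -0.022])]
orange [(1859, [316.0, 227.0], [0.442, 0.006])]
yellow [(484, [409.0, 198.0], [0.488, -0.147]), (281, [275.0, 133.0], [0.583, 0.071]), (212, [274.0, 35.0], [0.719, 0.072]), (150, [404.0, 240.0], [0.412, -0.154]), (47, [297.0, 35.0], [0.72, 0.041]), (37, [253.0, 33.0], [0.722, 0.102]), (37, [250.0, 134.0], [0.582, 0.105])]
green [(1926, [213.0, 220.0], [0.454, 0.161]), (247, [129.0, 146.0], [0.569, 0.284]), (245, [127.0, 63.0], [0.69, 0.28])]
blue [(1331, [408.0, 223.0], [0.444, -0.155]), (171, [463.0, 67.0], [0.707, -0.236]), (161, [465.0, 141.0], [0.587, -0.249])]
purple [(1084, [189.0, 287.0], [0.328, 0.21])]
plate_red [([217.0, 216.0, 28.0, 66.0], 0.62)]
plate_blue [([409.0
[... 1058 characters left out ...]
25.0, 152.0], [0.569, 0.282])]
blue [(1884, [277.0, 227.0], [0.443, -0.151]), (306, [343.0, 48.0], [0.707, -0.238]), (285, [349.0, 133.0], [0.587, -0.251])]
purple [(882, [79.0, 277.0], [0.328, 0.213])]
plate_red [([92.0, 216.0, 31.0, 57.0], 0.55)]
plate_blue [([278.0, 224.0, 72.0, 47.0], 0.91), ([416.0, 260.0, 59.0, 58.0], 0.57)]
plate_green [([87.0, 215.0, 54.0, 36.0], 0.81), ([120.0, 89.0, 55.0, 102.0], 0.74), ([180.0, 225.0, 38.0, 64.0], 0.62)]
plate_yellow [([277.0, 217.0, 36.0, 72.0], 0.82)]
stand_red [([248.0, 100.0, 57.0, 102.0], 0.92)]
stand_blue [([346.0, 90.0, 55.0, 92.0], 0.63)]
stand_green [([25.0, 115.0, 32.0, 76.0], 0.78)]
stand_yellow [([121.0, 90.0, 53.0, 105.0], 0.71)]
5.65
```

View pics/w0.png

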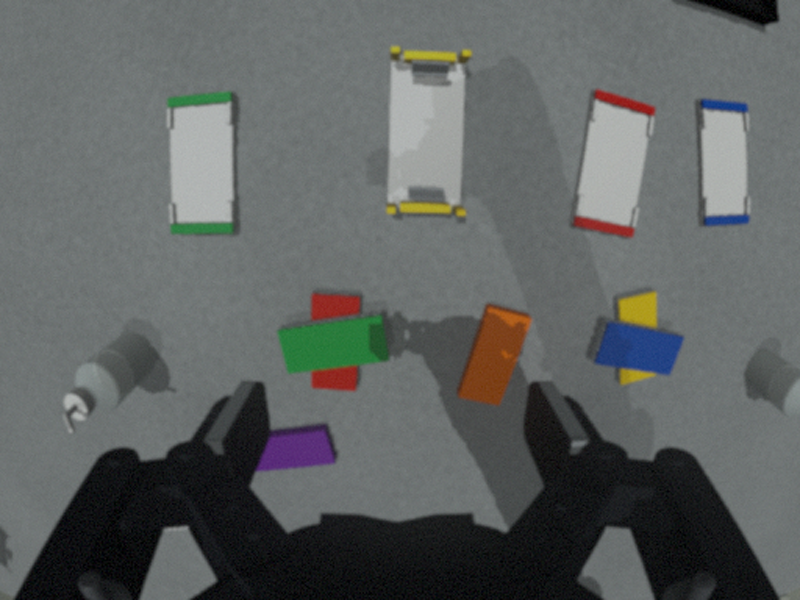

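w0 shows the stands, with coloured bars and yellow clips, and the stacks clearly. Green is at (333,345) and blue at (640,347) in the 800x600 picture. Next I'll compute poses and triangulate heights.

```bash
python3 - <<'E'
from lib import *
import pickle
S=pickle.load(open("S.pkl","rb")); (i0,T0),(i1,T1)=S
for col in ("green","blue"):
    b=[blobs(i,col)[0] for i in (i0,i1)]
    # film centre: mean of min-area rect of the contour
    print(col,"tri",tri(b[0][1],T0,b[1][1],T1).round(4))
    for (_,p,m),T in zip(b,(T0,T1)):
        for z in (.032,): c,a,l,s=rect_w(m,T,z);print("  ",z,c.round(4),round(a,1),round(l,4),round(s,4))
def big(i,col,guess,T):
    return min(blobs(i,col,40),key=lambda t:np.linalg.norm(at_z(t[1],T,.016)[0]-guess))
G=dict(red=[(.571,-.096),(.691,-.113)],blue=[(.587,-.25),(.707,-.237)],green=[(.569,.283),(.69,.28)],yellow=[(.583,.075),(.719,.074)])
for c,g in G.items():
    P=[]
    for q in g:
        a,b=[big(i,c,np.array(q),T) for i,T in S]
        P.append(tri(a[1],T0,b[1],T1))
    mid=[np.mean([at_z(big(i,c,np.array(q),T)[1],T,.016)[0] for q in g],0).round(4).tolist() for i,T in S]
    d=P[1]-P[0]; print("stand",c,np.round(P,4).tolist(),"mid",mid,"yaw",np.degrees(np.arctan2(d[1],d[0])).round(1))
E
```

```text
green tri [0.457  0.1597 0.0242]
   0.032 [0.4594 0.1595] -81.3 0.0989 0.0459
   0.032 [0.4592 0.1576] -81.7 0.1001 0.0459
blue tri [ 0.4476 -0.15    0.0246]
   0.032 [ 0.4496 -0.1486] 79.2 0.1 0.0462
   0.032 [ 0.4495 -0.1506] 79.6 0.0986 0.0457
stand red [[0.5697, -0.0979, 0.0104], [0.6919, -0.1147, 0.0097]] mid [[0.6308, -0.1033], [0.6306, -0.1064]] yaw -7.8
stand blue [[0.5863, -0.2522, 0.0122], [0.7084, -0.2399, 0.0109]] mid [[0.6471, -0.2423], [0.647, -0.2447]] yaw 5.8
stand green [[0.5683, 0.2853, 0.0122], [0.6909, 0.2819, 0.0121]] mid [[0.6297, 0.2819], [0.6295, 0.2799]] yaw -1.6
stand yellow [[0.5846, 0.0718, 0.0332], [0.7171, 0.0728, 0.0233]] mid [[0.6507, 0.0714], [0.6507, 0.0781]] yaw 0.4
```

```bash
cat >> lib.py <<'E'
def go(xy,z,yaw): robot.move_to([xy[0],xy[1],z],[180,0,yaw])
def pick(xy,under,yaw,dz=.021,hi=.12):
    fingers.gripper_to(0.85); go(xy,hi,yaw)
    hit=robot.line_to([xy[0],xy[1],under+dz],velocity=.12,f_stop=12)
    fingers.gripper_to(0.0,force=50); g=robot.current_finger_gap()
    print("pick hit",hit,"gap mm",round(g*85,1),"force",round(robot.current_gripper_force(),1),"pos",np.round(robot.current_tool_pos(),4))
    if not 42<g*85<50: raise SystemExit("bad grasp")
    robot.line_to([xy[0],xy[1],hi+.01],velocity=.2)
def place(xy,floor,yaw,dz=.021,hi=.13,f=6):
    go(xy,hi,yaw); robot.line_to([xy[0],xy[1],floor+dz+.012],velocity=.15)
    print("gap",round(robot.current_finger_gap()*85,1),end=" ")
    hit=robot.line_to([xy[0],xy[1],floor+dz-.003],velocity=.03,f_stop=f)
    print("place hit",hit,np.round(robot.current_tool_pos(),4),np.round(robot.current_contact_force(),1))
    fingers.gripper_to(0.85); robot.line_to([xy[0],xy[1],hi],velocity=.2)
E
python3 - <<'E'
from lib import *
pick([.4593,.1587],.016,98.5)
place([.6297,.2812],.010,-1.6)
im,T=shot("g1")
print(robot.current_joint_positions().round(),robot.current_time_s())
for c,z in(("green",.026),("red",.016)):
    for a,p,m in blobs(im,c,60):
        c_,an,l,s=rect_w(m,T,z); print(c,a,p.round(),c_.round(4),round(an,1),round(l,4),round(s,4))
E
```

```text
pick hit False gap mm 44.4 force 51.8 pos [0.46   0.1591 0.0381]
gap 44.1 place hit True [0.6303 0.2816 0.0322] [0.3 0.1 3.9]
[ -10.   42.  -29.   70.   20.   73. -129.] 12.7333
green 7027 [252. 197.] [0.6255 0.2836] -1.8 0.1098 0.061
green 941 [251. 120.] [0.6913 0.2825] 88.4 0.0618 0.0091
red 257 [369. 345.] [0.4306 0.1476] -4.3 0.0524 0.0131
```

View pics/g1.png

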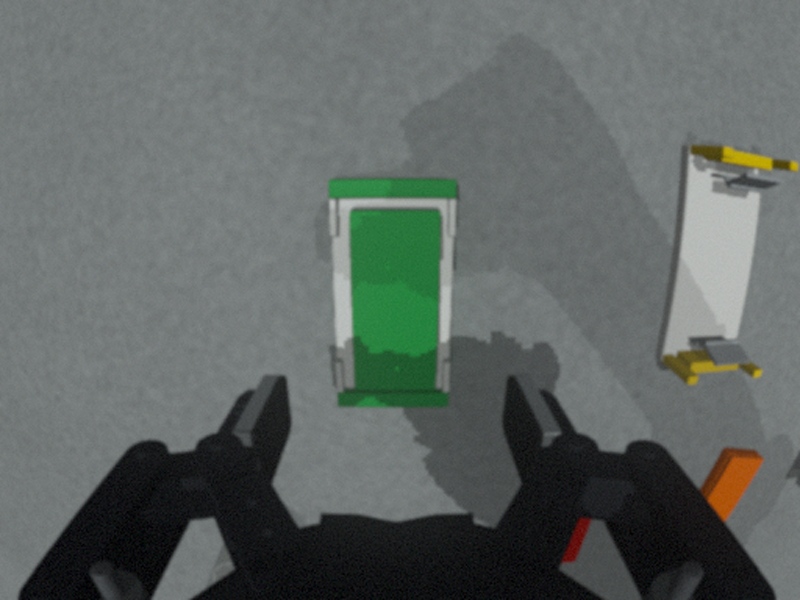

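g1 shows the green plate lying flat between its bars, around (395,300). Blue is next, followed by close looks at the red plate, the yellow plate and the yellow stand.

```bash
python3 - <<'E'
from lib import *
import pickle
pick([.4496,-.1496],.016,79.4)
place([.647,-.2437],.010,5.8)
im,T=shot("b1"); S=dict(b1=(im,T))
def rep(c,z,im,T,amin=60):
    for a,p,m in blobs(im,c,amin):
        c_,an,l,s=rect_w(m,T,z); print(c,a,p.round(),c_.round(4),round(an,1),round(l,4),round(s,4))
rep("blue",.026,im,T)
for n,xy in dict(ys=(.66,.075),ys2=(.66,.03),rs=(.62,-.105),yp=(.45,-.15),yp2=(.45,-.10),rp=(.45,.16),rp2=(.45,.11)).items():
    go(xy,.2,0); robot.pause(.1); im,T=shot(n); S[n]=(im,T); print(n)
    if n in("yp","yp2"): rep("yellow",.016,im,T)
    elif n[:2]=="rp": rep("red",.016,im,T)
    elif n[:2]=="ys":
        rep("yellow",.03,im,T,30)
    else: rep("red",.016,im,T)
pickle.dump(S,open("S2.pkl","wb")); print(robot.current_time_s())
E
```

```text
pick hit False gap mm 44.6 force 51.9 pos [ 0.4503 -0.1498  0.0381]
gap 44.0 place hit True [ 0.6476 -0.2439  0.0322] [-0.4 -0.1  5.2]
blue 6870 [255. 199.] [ 0.6414 -0.2473] 6.1 0.1069 0.0619
blue 995 [258. 120.] [ 0.7082 -0.2397] -83.8 0.0619 0.0094
ys
yellow 387 [253. 122.] [0.7162 0.073 ] 88.0 0.0433 0.0088
yellow 206 [251. 242.] [0.5882 0.0758] 89.6 0.0422 0.0149
yellow 110 [277. 245.] [0.5829 0.0468] 5.6 0.0209 0.008
yellow 102 [225. 243.] [0.5844 0.1053] -7.3 0.021 0.0071
yellow 71 [283. 122.] [0.716 0.043] -89.4 0.0089 0.008
yellow 64 [224. 121.] [0.7177 0.102 ] 88.9 0.0089 0.007
ys2
yellow 538 [211. 122.] [0.7163 0.0742] 88.7 0.0686 0.0082
yellow 332 [206. 242.] [0.5872 0.0833] -81.6 0.0594 0.0197
yellow 106 [239. 244.] [0.5831 0.0475] -1.0 0.0216 0.0079
yellow 104 [375. 334.] [ 0.4252 -0.1493] 80.2 0.0304 0.0166
yellow 86 [390. 287.] [ 0.5133 -0.1475] 83.0 0.0243 0.0114
rs
red 881 [ 73. 274.] [0.4619 0.1575] -3.1 0.085 0.0479
red 575 [267. 107.] [ 0.6908 -0.1145] 82.3 0.0652 0.0098
red 456 [251. 216.] [ 0.5711 -0.0981] 82.1 0.0646 0.01
yp
yellow 3842 [260. 170.] [ 0.453 -0.155] 11.6 0.1 0.0461
yellow 375 [59. 68.] [0.5851 0.0868] 88.3 0.0914 0.0108
yp2
yellow 3727 [304. 169.] [ 0.4531 -0.1544] 11.8 0.1 0.046
yellow 457 [93. 60.] [0.5852 0.0847] 88.0 0.0854 0.011
rp
red 3819 [251. 170.] [0.4524 0.1609] -3.8 0.0993 0.0457
red 320 [461.  81.] [ 0.569  -0.0952] 82.7 0.0669 0.0106
red 64 [375. 154.] [0.4718 0.0234] -19.9 0.0404 0.006
rp2
red 3724 [208. 169.] [0.4525 0.1604] -3.8 0.0991 0.0459
red 386 [432.  76.] [ 0.569  -0.0955] 83.2 0.0662 0.0106
25.4333
```

View pics/b1.png

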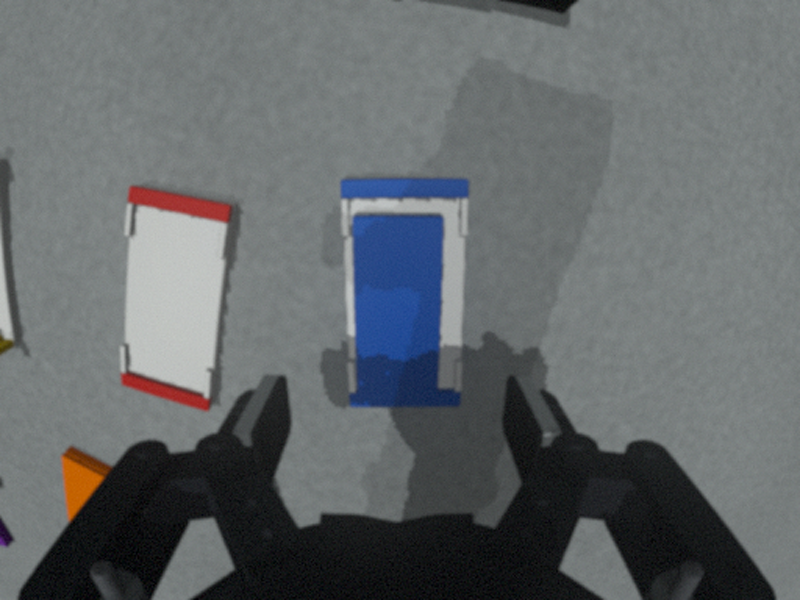

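View pics/ys.png

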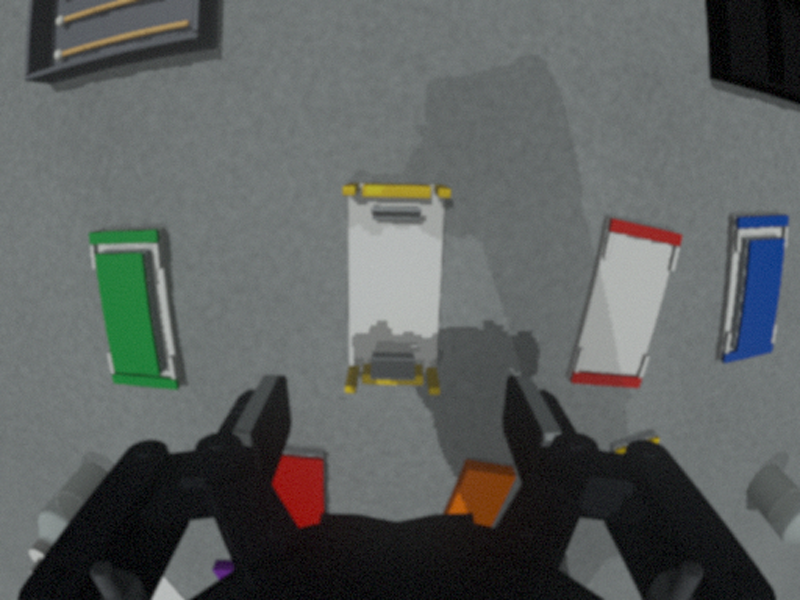

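View pics/yp.png

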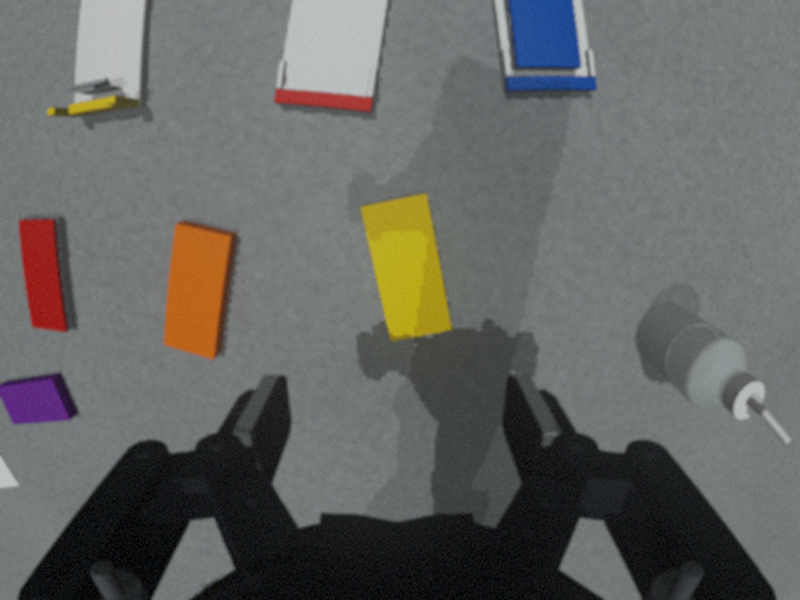

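b1 shows the blue plate flat in its stand at (398,300), about 3 mm off-centre. ys shows the clips at (400,212) and (393,360), and yp shows the yellow plate at (406,265). Next I'll place red and refine the yellow stand's pose from its white base.

```bash
python3 - <<'E'
from lib import *
import pickle
S=pickle.load(open("S2.pkl","rb"))
def white(im,T,xy,z):
    h,s,v=cv2.split(cv2.cvtColor(im,cv2.COLOR_RGB2HSV)); m=((s<30)&(v>115)).astype(np.uint8)
    n,lab=cv2.connectedComponents(m); p=project([[*xy,z]],T)[0].round().astype(int); l=lab[p[1],p[0]]
    if l==0: return None
    c,a,L,s=rect_w(lab==l,T,z); return c.round(4),round(a,2),round(L,4),round(s,4)
for n in("ys","ys2","rs"): print(n,white(*S[n],(.665,.075),.01))
print("redstand",[white(*S[n],(.63,-.106),.01) for n in("rs","b1")])
pick([.4522,.1604],0,-3.8)
place([.631,-.1062],.010,-7.8)
go((.62,-.17),.2,0); robot.pause(.1); im,T=shot("rb")
for c in("red","blue"):
    for a,p,m in blobs(im,c,100):
        c_,an,l,s=rect_w(m,T,.026 if a>2000 else .016); print(c,a,p.round(),c_.round(4),round(an,1),round(l,4),round(s,4))
print(robot.current_time_s())
E
```

```text
ys (array([0.4791, 0.0508], dtype=float32), np.float32(89.08), np.float32(1.501), np.float32(0.8626))
ys2 (array([0.6303, 0.3109], dtype=float32), np.float32(-56.35), np.float32(1.0644), np.float32(0.3991))
rs (array([ 0.4461, -0.1127], dtype=float32), np.float32(-89.96), np.float32(1.5009), np.float32(0.8755))
redstand [(array([ 0.4461, -0.1127], dtype=float32), np.float32(-89.96), np.float32(1.5009), np.float32(0.8755)), (array([ 0.5281, -0.2655], dtype=float32), np.float32(-84.49), np.float32(1.1699), np.float32(0.6815))]
pick hit False gap mm 44.3 force 51.8 pos [0.453  0.1607 0.0221]
gap 44.4 place hit True [ 0.6316 -0.1063  0.0322] [ 0.2 -0.2  4.5]
red 4493 [195. 168.] [ 0.6248 -0.1083] -7.9 0.1104 0.063
red 589 [204. 105.] [ 0.6908 -0.1153] 82.3 0.0658 0.0099
blue 4411 [326. 155.] [ 0.6397 -0.2436] 6.3 0.1089 0.0621
blue 565 [324.  91.] [ 0.7073 -0.2388] -83.9 0.0654 0.0097
32.175
```

View pics/rb.png

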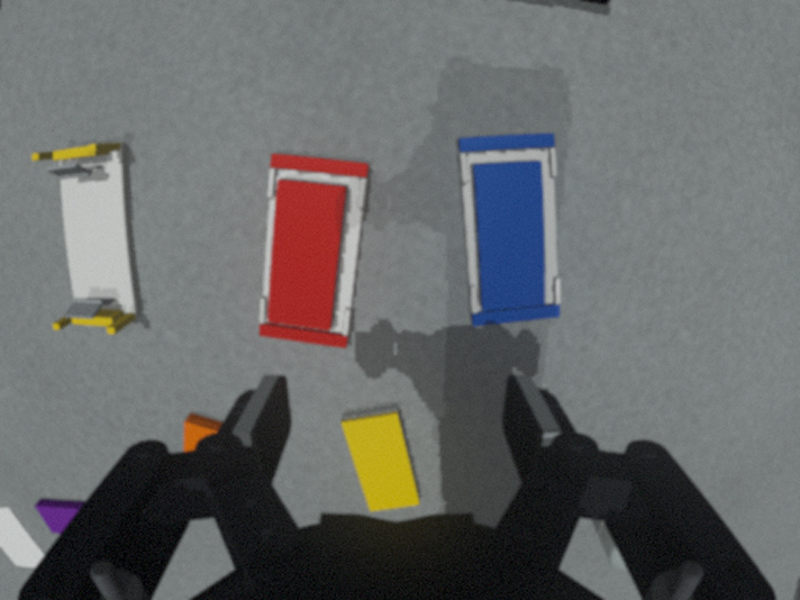

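rb shows red (305,255) and blue (510,235) both seated flat. Next I'll refine the yellow stand's axis.

```bash
python3 - <<'E'
from lib import *
import pickle
S=pickle.load(open("S2.pkl","rb"))
for n in("ys","ys2"):
    im,T=S[n]; h,s,v=cv2.split(cv2.cvtColor(im,cv2.COLOR_RGB2HSV))
    # sub-pixel side edges of the base along rows through the middle
    W=[]
    for x in np.linspace(.605,.695,13):
        ys=np.linspace(.02,.13,441); px=project(np.c_[np.full(441,x),ys,np.full(441,.01)],T).astype(np.float32)
        g=np.gradient(cv2.GaussianBlur(cv2.remap(v,px[:,:1],px[:,1:],cv2.INTER_LINEAR).astype(float),(1,9),0)[:,0])
        W.append((x,ys[g.argmax()],ys[g.argmin()]))
    W=np.array(W); m=W[:,1:].mean(1); ok=abs(W[:,2]-W[:,1]-.066)<.006
    print(n,ok.sum(),(W[:,2]-W[:,1]).round(3)); print("fit",np.polyfit(W[ok,0]-.65,m[ok],1).round(4))
E
```

```text
ys 10 [0.003 0.065 0.037 0.065 0.065 0.065 0.065 0.065 0.065 0.064 0.065 0.064
 0.011]
fit [-0.0278  0.0744]
ys2 11 [0.046 0.058 0.065 0.065 0.065 0.065 0.065 0.064 0.065 0.064 0.065 0.065
 0.065]
fit [-0.0283  0.0741]
```

```bash
python3 - <<'E'
from lib import *
pick([.4527,-.1547],0,11.7)
xy=[.650,.0741]
place(xy,.010,-1.6,f=14)
im,T=shot("y1"); go((.60,.0),.25,0); robot.pause(.1); shot("y2"); print(robot.current_time_s())
E
```

```text
pick hit False gap mm 44.3 force 51.7 pos [ 0.4537 -0.1551  0.0221]
gap 44.3 place hit True [0.6537 0.0726 0.0422] [ 2.4 -0.6  4.4]
39.2083
```

View pics/y1.png

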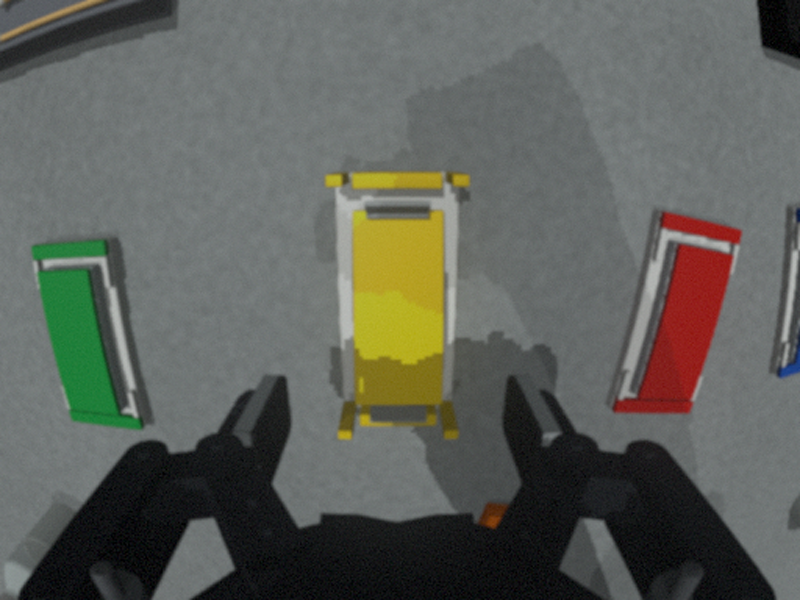

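y1 shows the yellow plate between the clips (400,305), but the push stopped at z=0.042, about 10 mm too high, because the clips tripped the force stop. I'll regrip in place and press on with a higher limit.

```bash
python3 - <<'E'
from lib import *
xy=[.650,.0741]
fingers.gripper_to(0.85); go(xy,.12,-1.6)
print("down",robot.line_to([*xy,.041],velocity=.1,f_stop=10),np.round(robot.current_tool_pos(),4))
fingers.gripper_to(0.0,force=90); print("gap",robot.current_finger_gap()*85,np.round(robot.current_tool_pos(),4))
f0=np.array(robot.current_contact_force())
for z in(.038,.035,.032,.030,.028):
    h=robot.line_to([*xy,z],velocity=.02,f_stop=30); p=robot.current_tool_pos()
    print(z,h,np.round(p,4),np.round(robot.current_contact_force()-f0,1))
    if h or p[2]-z>.003: break
fingers.gripper_to(0.85); robot.line_to([*xy,.13],velocity=.2)
im,T=shot("y3"); print(robot.current_time_s())
E
```

```text
down False [0.6507 0.0744 0.0419]
gap 43.29195257860675 [0.6509 0.0742 0.0425]
0.038 False [0.6508 0.0745 0.0406] [-2.4 -0.2  4. ]
0.035 False [0.6503 0.0744 0.0385] [-5.1 -1.1  8.9]
43.0917
```

View pics/y3.png

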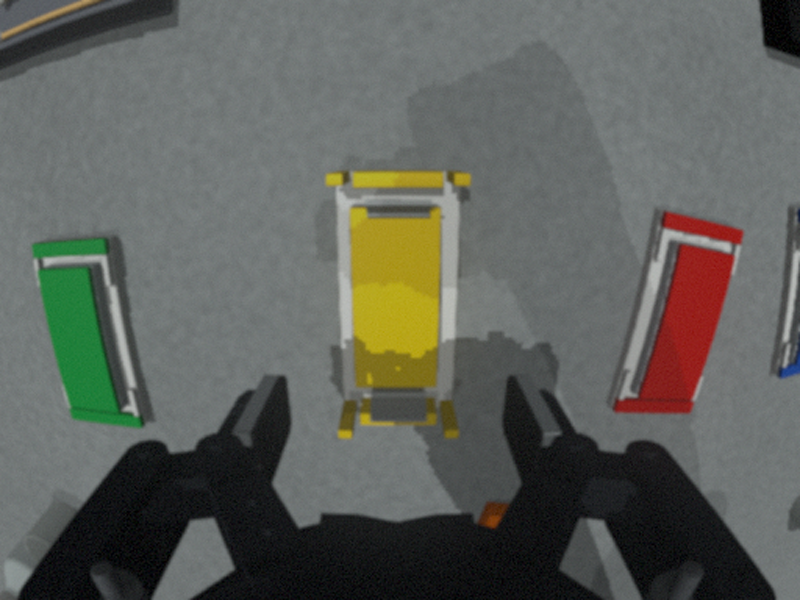

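y3 shows the near clip (398,403) snapped over the plate. The far clip (400,212) is unclear, because my loop stopped early on arm compliance. I'll press the top with closed fingers at the centre and at both ends, which also probes the height.

```bash
python3 - <<'E'
from lib import *
a=np.radians(-1.6); c=np.array([.650,.0741]); u=np.array([np.cos(a),np.sin(a)])
fingers.gripper_to(0.0)
for d,f in((0,3),(.028,18),(-.028,18),(.028,4),(-.028,4),(0,4)):
    xy=c+d*u; go(xy,.075,-1.6)
    h=robot.line_to([*xy,.036 if f<10 else .030],velocity=.03,f_stop=f)
    print(d,f,h,np.round(robot.current_tool_pos(),4),np.round(robot.current_contact_force(),1))
    robot.line_to([*xy,.075],velocity=.15)
fingers.gripper_to(0.85); go(c,.13,-1.6); shot("y4"); print(robot.current_time_s())
E
```

```text
0 3 True [0.6497 0.074  0.0433] [-0.8 -0.1  4.1]
0.028 18 True [0.6778 0.0733 0.0433] [-0.8  0.   3.4]
-0.028 18 True [0.6219 0.0749 0.0432] [-0.1  0.4  4.3]
0.028 4 True [0.6778 0.0732 0.0433] [-0.5 -0.5  4.8]
-0.028 4 True [0.6218 0.0748 0.0433] [-0.1 -0.5  4. ]
0 4 True [0.6498 0.074  0.0433] [ 0.  -0.6  3.6]
54.8417
```

View pics/y4.png

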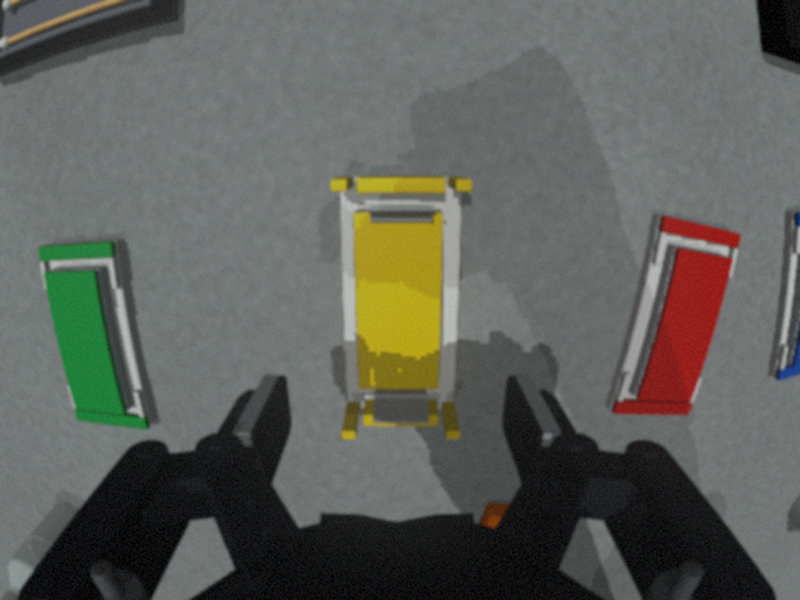

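y4 shows the plate under both clips. The top reads 0.0433 − 0.017 = 0.026 m at three points, so it is flat on the floor. The others are flat between their lips.

```bash
python3 -c "
from lib import *
go((.55,0),.3,0); robot.pause(1); print(workorder.close_job())"
```

```text
the job is handed in; nothing more can be done
None
```

All four plates are lying flat in the stands of their own colour, with yellow under both clips, and the job is handed in; the hand-in returned no verdict.

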